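# Nip a split mould shut in the bench clamp, then release the clamp

## Task

Close the split rubber mould that stands open in the bench clamp: pump the clamp's long trigger until the jaw holds the two halves tightly squeezed together and the trigger has gone stiff, then press the short release lever at the side and keep it down until the jaw has slid fully back home. Work only with the trigger and the release lever: do not touch the jaw or the mould halves, leave the mould standing shut, and leave the other things on the counter alone.

Things in the scene. Friction and masses are not known exactly. Their poses are not given: they have to be found in the camera images.
- clamp: Grey bench clamp bolted to the counter, right of the rolling mill (0.45 m high, mid-counter: go round it). Base 202 x 90 x 10 mm. Origin: underside of the base on the centre line, below the housing (x -45..12, y -18..18, z to 78 mm). +x: closing direction, from trigger to mould; +z up. The trigger sticks out to -x, the release lever to +y. Fixed jaw face at x = 115 mm, bed at z = 10 mm.
- trigger (a joint): Trigger angle, rad: 0 released (a spring lifts it), 0.6 fully pressed; hinge along the clamp's y axis at x -17, z 68 mm of the clamp. A full press drives the jaw forward about 13 mm; when the trigger is let right up again the jaw stays at the last 6 mm notch passed. A press takes 4 to 10 N at the press point; once the mould is squeezed tight the trigger stops short, at about 0.25 to 0.5, and is stiff.
- trigger_press (a point): Point in the middle of the black grip on top of the trigger, 85 mm behind its hinge, where it is pressed straight down; 100 mm above the counter when released, about 53 mm lower when fully pressed. The grip is 46 mm long (along the clamp's x), 20 mm wide and slopes as it goes down. To pump, let it come fully up between presses.
- release_lever (a joint): Release lever angle, rad: 0 up (sprung), 0.4 fully pressed. The jaw is free from about 0.25 rad. It twitches up to about 0.25 rad by itself as notches pass while the clamp is pumped.
- release_press (a point): Point on top of the black paddle (16 mm along the clamp's x, 20 mm along y) of the short release lever, 34 mm outside its hinge, 50 mm to the +y side of the clamp's centre line and 57 mm above the counter; it is pressed straight down, about 13 mm to its stop, with about 3 to 8 N.
- jaw_travel (a joint): Travel of the sliding jaw along the clamp's +x, m: 0 fully back (home), 0.045 its limit; it starts at 0 to 0.012. The closed mould is met at about 0.030; the face is sprung and gives up to 8 mm, so that a properly squeezed mould reads 0.033 to 0.038 with the trigger released. A spring of about 3 N pulls the jaw home, within about 0.5 s, while the release lever is down.
- clamp_jaw: The sliding jaw with its notched steel bar and sprung, rubber-faced plate (46 mm wide, 37 mm high). Its origin is that of the clamp, shifted by the travel.
- jaw_face (a point): Centre of the rubber face of the sliding jaw, 30 mm above the counter; 45 mm ahead of the clamp's origin when home.
- mould_half_far: Dark brown rubber mould half, a block 20 x 60 x 40 mm (along the clamp's x, y, z) standing on the bed against the fixed jaw. Origin: centre of its underside; x along the clamp's x.
- mould_half_near: The other half, same size, with two studs 5 mm long that enter the far half; it stands 6 to 13 mm short of the far half. Origin: centre of its underside; shut, the origins of the halves are 20 mm apart.
- brown_mould: Bystander: closed red-brown mould block 50 x 76 x 24 mm lying flat on the counter beyond the trigger.
- pin_vice: Bystander: pin vice, a knurled steel rod 12 mm thick and 99 mm long, lying beside the mould, in front of the clamp.
- flux_jar: Bystander: small white jar with a black cap, 41 mm across, 48 mm high, standing behind the clamp.
There are look-alikes about, which are no part of the job. What is shaped like the mould_half_near but purple is not meant.

How it is judged:
By the outcome, as a careful person would: the job done as asked, in the order asked, and still so for the second after the job is handed in, with the robot touching nothing.
It also fails if it takes over 54 s, if anything falls off the work surface, if the arm or the gripper's body presses on something with over 40 N, if the wrist force passes 120 N, or if a joint passes its speed limit or range.

## Robot

A 7-joint arm with a two-finger parallel gripper is mounted at the origin on a cart in front of the work surface, level with it; the furniture and walls round the work are solid. World frame = base frame: x ahead of the robot, y to its left, z up, the work surface at z = 0. Lengths are in mm, angles in rad, forces in N, time in s.
With the tool pointing down it reaches from about 425 to 1025 mm from the base axis. Payload 3.6 kg.
Tool frame: the origin (TCP) lies at the very end of the fingers, on their centre line; the grasp point (between the pads) lies 19 mm behind it; z points along the fingers, y is the line along which they close (so a half turn about z gives the same grasp; the last joint's range is limited). The gripper opens to 85 mm and grips with 20 to 120 N. Pads are 22 mm wide; open, the fingers measure 114 mm over their backs; the gripper's body (76 mm by 85 mm) begins 54 mm behind the grasp point. The pads swing forward as they close: fully open they stand 13 mm farther back than shut.
Start: joints at [-1.339, 0.591, 0.048, 1.609, -0.033, 0.943, -0.034], TCP at [232.044, 686.866, 231.302] pointing down, gripper open.
Joint ranges: [-2.69, 2.69], [-0.47, 2.24], [-1.27, 1.36], [0.19, 2.51], [-1.53, 4.68], [0.08, 2.07], [-3.09, 3.09]. Speed limits (rad/s): [2.57, 2.57, 3.14, 3.14, 3.14, 3.14, 3.14].

## Interface

Orientations are given as [roll, pitch, yaw] about the fixed x, y, z axes, in that order (R = Rz(yaw) Ry(pitch) Rx(roll)).
In Python, from station import arm gives the robot as it stands. The module is installed in compiled form; this text tells all that it offers.
- The arm moves only by the shell command python3 -m inch 'ROWS' [FORCE]. ROWS is text: rows parted by semicolons, each of 5 numbers parted by spaces: the opening, from -1 (shut) to 1 (fully open), then the shift along the tool's x, y, z in units of 30 mm (1.0 is 30 mm), then the turn about the tool's z in units of 4 degrees (1.0 is 4 degrees). In form: fingers dx dy dz yaw; .... A call has 1 to 8 rows; each row shifts and turns the commanded pose from where the row before left it, along the tool's axes as they then stand; what a row does not reach is not made up. A row lasts 1/12 s, in which the tool goes at most 41.7 mm and 7.16 degrees, less where a joint would pass 70% of its speed; a pose out of reach is approached as far as the arm can. A call with a number of a shift or a turn outside -1 to 1 is refused whole. A call with a gripper value outside its range is refused whole. The fingers move at their own pace and stop on an object; FORCE is the grip in N (left out, the last holds). Time passes only in rows, so rows that do not move let the fingers close. It gives the time, the measured TCP pose, the force, the opening and the grip force at its end, in the units of the state.
- arm.get_state(): the state, without advancing time (a new reading comes with each control period).
- arm.get_image(name): name is "scene" or "top" or "wrist"; returns the picture (400x640x3 uint8, red, green, blue); there is no depth.
- arm.camera_model(name): a dict with "camera_matrix" (3x3 intrinsics, pixels), "world_to_cam" (4x4, takes a point from world to camera coordinates); the wrist camera has in their place "tool_from_camera" (4x4, takes a point from camera to tool coordinates, whose origin is the TCP and whose axes are the flange's). Camera axes: x right, y down, z forward; pixel columns grow to the right and rows downward; lengths in mm; the calibration is good to about 2 mm. A picture is of the moment at which its call begins: read the wrist's pose just before it. camera_model takes no time and is no camera call.
- arm.job_done(): hands the job in; it is judged then, once.
The state is a dict: "t": time; "qpos": joint angles; "qd": joint speeds; "tau": joint torques, N m; "eef_pos": TCP position; "eef_rot": TCP orientation; "force": force on the tool from outside, world axes, zero at the start; "ft_torque": the same for the moment, N m; "grip_width": opening from 0.0 (shut) to 1.0 (fully open); "gripper_force": force on a finger pad.
Only numpy, scipy, OpenCV 4.12 (cv2) and the standard library are available. Lean on these libraries where they do the work, as an engineer would, in place of code of your own. Each camera call takes 0.05 s, during which the arm holds its last target. There are 200 camera calls.

## Working session

There is one attempt and no reset: what is moved stays moved. The work goes in short steps, Python scripts to look and compute and a shell command to move; the robot and the scene stay as the last step left them, time stands still between calls to the robot, and variables do not carry over. Pictures are saved under pics/ and viewed, at most 10 in all, crops included, and the job is handed in when it is done.

```bash
mkdir -p pics; cat > h.py <<'E'
import numpy as np, cv2
from station import arm
def save(n,f,crop=None,s=1):
    im=arm.get_image(n)[:,:,::-1]
    if crop: x0,y0,x1,y1=crop; im=im[y0:y1,x0:x1]
    im=cv2.resize(im,None,fx=s,fy=s,interpolation=cv2.INTER_CUBIC); cv2.imwrite('pics/'+f,im)
def pix2w(n,u,v,z):
    m=arm.camera_model(n);K=np.array(m['camera_matrix']);T=np.array(m['world_to_cam'])
    R=T[:3,:3];c=-R.T@T[:3,3];d=R.T@np.linalg.inv(K)@[u,v,1]
    return c+d*(z-c[2])/d[2]
def w2pix(n,p):
    m=arm.camera_model(n);K=np.array(m['camera_matrix']);T=np.array(m['world_to_cam'])
    q=K@(T[:3,:3]@np.array(p)+T[:3,3]);return q[:2]/q[2]
E
python3 - <<'E'
from h import *
save('scene','s1.png');save('top','t1.png')
s=arm.get_state();print(s)
E
```

```text
{'t': 0.1, 'qpos': array([-1.33850769,  0.59202705,  0.04831908,  1.60975544, -0.0332549 ,
        0.94271679, -0.03366635]), 'qd': array([ 6.35619152e-04, -2.48257866e-04,  2.27247118e-05, -3.55810553e-03,
       -1.09254031e-03,  2.55496538e-04, -1.74648314e-03]), 'tau': array([ 4.59471790e-03, -5.50003839e+01,  1.55307949e+00, -1.98824465e+01,
        9.69946588e-03,  3.83744526e-03, -1.63935766e-05]), 'eef_pos': array([231.80205485, 686.11595654, 230.23289999]), 'eef_rot': array([-3.13949609e+00,  1.62014473e-04,  2.81593075e+00]), 'force': array([ 0.25337913,  0.18736419, -0.42604142]), 'ft_torque': array([-0.01359738, -0.05776492, -0.0224524 ]), 'gripper_force': 0.0, 'grip_width': 0.9980769412809674}
```

View pics/s1.png

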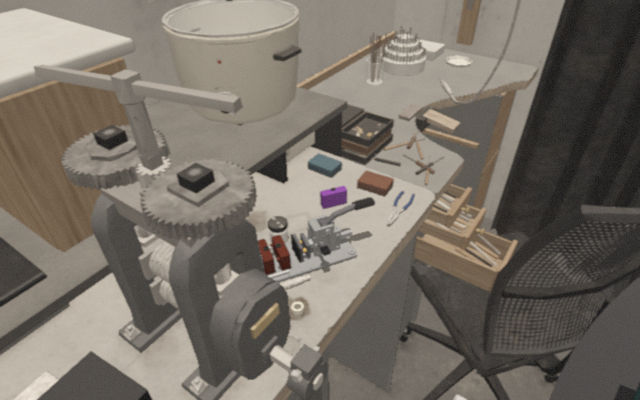

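View pics/t1.png

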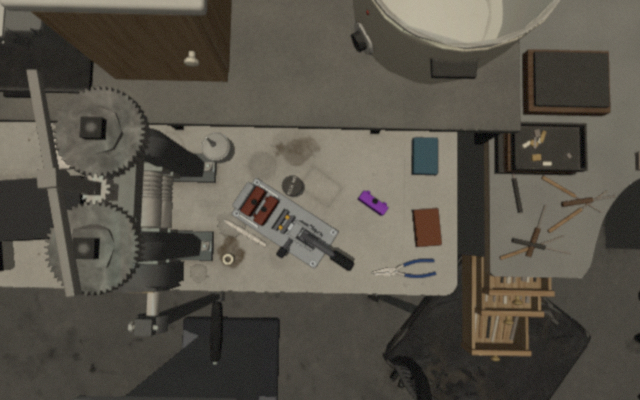

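```bash
python3 - <<'E'
from h import *
save('top','t2.png',(220,160,380,280),5)
for n,u,v,z in [('grip',340,258,100),('rel',283,252,57),('mouldfar',252,198,40),('purple',373,202,20),('brown',427,227,24),('mill br',212,255,0),('top edge',380,128,0),('bot edge',380,292,0)]:
    print(n,pix2w('top',u,v,z).round())
print(w2pix('top',[232,687,230]))
E
```

```text
grip [ 440. -358.  100.]
rel [ 447. -252.   57.]
mouldfar [ 550. -187.   40.]
purple [ 549. -426.   20.]
brown [ 501. -533.   24.]
mill br [ 436. -105.    0.]
top edge [ 704. -440.    0.]
bot edge [ 370. -444.    0.]
[-365.04602826  387.42361825]
```

View pics/t2.png

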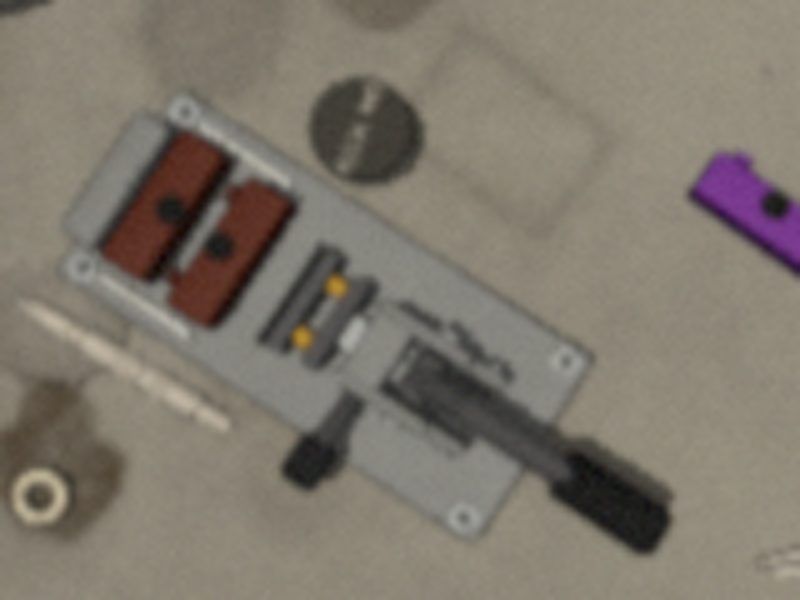

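```bash
python3 - <<'E'
from h import *
c=lambda x,y:(220+x/5,160+y/5)
g=pix2w('top',*c(612,492),98);r=pix2w('top',*c(313,457),57)
B=[pix2w('top',*c(*p),12)[:2] for p in [(185,110),(82,265),(565,360),(462,517)]]
f=pix2w('top',*c(172,210),40);nr=pix2w('top',*c(219,245),40)
print('g',g,'r',r,'f',f,'n',nr);print(np.round(B))
ax=(B[0]-B[2]+B[1]-B[3]);ax/=np.linalg.norm(ax);ay=np.array([-ax[1],ax[0]])
print('yaw',np.arctan2(ax[1],ax[0]), 'dir g->f',np.arctan2(*(f-g)[:2][::-1]),np.linalg.norm((f-g)[:2]))
O=g[:2]+102*ax;O2=f[:2]-105*ax;print('O',O,O2)
O=(O+O2)/2
for n,p in [('g',g),('r',r),('f',f),('n',nr)]: d=p[:2]-O;print(n,d@ax,d@ay)
print([pix2w('top',u,v,z).round() for u,v,z in [(93,127,400),(88,248,400),(38,70,450),(70,290,450),(145,270,300),(150,325,200),(145,325,100),(135,265,300)]])
# triangulate scene/top pairs
def tri(a,b):
    P=[]
    for n in('scene','top'):
        m=arm.camera_model(n);P.append(np.array(m['camera_matrix'])@np.array(m['world_to_cam'])[:3])
    X=cv2.triangulatePoints(P[0],P[1],np.array(a,float),np.array(b,float));return (X[:3]/X[3]).ravel().round()
for n,a,b in [('gearR',(196,180),(88,248)),('gearL',(110,137),(93,127)),('handle end',(237,103),(70,292)),('handle far',(40,68),(33,70)),('bracket',(308,370),(147,326)),('handlemid',(125,85),(48,180))]: print(n,tri(a,b))
m=arm.camera_model('scene');T=np.array(m['world_to_cam']);print('cam',-T[:3,:3].T@T[:3,3])
print('base px',w2pix('top',[0,0,0]))
E
```

```text
g [ 438.87514374 -362.27046574   98.        ] r [ 447.96739712 -251.03609426   57.        ] f [ 541.83660021 -192.31552285   40.        ] n [ 528.61731051 -211.00855512   40.        ]
[[ 584. -192.]
 [ 521. -153.]
 [ 487. -347.]
 [ 424. -308.]]
yaw 1.0111859790691495 dir g->f 1.0261111855248766 198.71020137469918
O [ 493.02245806 -275.82933923] [ 486.09671782 -281.29903544]
g -97.84403463285099 -1.482840335396726
r 1.2495484935707044 49.8612562427421
f 100.84403463285096 1.4828403353968218
n 77.9848601126875 2.762377584674817
[array([600., -45., 400.]), array([456., -48., 400.]), array([651.,  -5., 450.]), array([413., -55., 450.]), array([425., -80., 300.]), array([332., -56., 200.]), array([314., -14., 100.]), array([432., -66., 300.])]
gearR [455. -20. 344.]
gearL [612. -20. 348.]
handle end [408. -49. 436.]
handle far [655.   8. 436.]
bracket [312. -18. 102.]
handlemid [531. -16. 436.]
cam [122.9213805  208.99957944 613.67983625]
base px [148.17792555 480.63990556]
```

The clamp is plain in the crop: the dark brown halves on its bed at (170,210) and (220,245), the grip at (612,492), the paddle at (313,457). The purple look-alike block at (760,210) lies off the clamp, so it is not the one. I'll go up first, shutting the fingers and turning so that tool y lies along the clamp's x.

```bash
python3 -m inch '-1 0 0 -1 0.83; -1 0 0 -1 0.83; -1 0 0 -1 0.83; -1 0 0 -1 0.83; -1 0 0 -1 0; -1 0 0 -1 0; -1 0 0 -1 0; -1 0 0 -1 0' 30; python3 -m inch '-1 0 0 -0.9 0; -1 0 0 0 0'
```

```text
t: 0.82
eef_pos: [231.9, 686.4, 472.4]
eef_rot: [-3.141, 0.0, 2.584]
force: [-0.2, 0.3, -1.1]
grip_width: -0.0
gripper_force: 0.0
t: 0.98
eef_pos: [232.9, 688.7, 505.6]
eef_rot: [3.13, -0.003, 2.584]
force: [-0.0, -0.1, 2.4]
grip_width: -0.0
gripper_force: 0.0
```

```bash
python3 -m inch '-1 -0.9 -0.87 0 0; -1 -0.9 -0.87 0 0; -1 -0.9 -0.87 0 0; -1 -0.9 -0.87 0 0; -1 -0.9 -0.87 0 0; -1 -0.9 -0.87 0 0; -1 -0.9 -0.87 0 0; -1 -0.9 -0.87 0 0'
```

```text
t: 1.65
eef_pos: [304.8, 393.1, 497.6]
eef_rot: [-3.141, -0.0, 2.584]
force: [0.7, 0.1, 0.1]
grip_width: -0.001
gripper_force: 0.0
```

```bash
python3 -m inch '-1 -0.85 -0.85 -0.1 0; -1 -0.9 -0.9 -0.1 0; -1 -0.9 -0.9 -0.1 0; -1 -0.9 -0.9 -0.1 0; -1 -0.9 -0.9 -0.1 0; -1 -0.9 -0.9 -0.1 0; -1 -0.9 -0.9 0 0; -1 -0.9 -0.9 0 0'
```

```text
t: 2.32
eef_pos: [373.1, 97.7, 515.9]
eef_rot: [3.141, -0.0, 2.584]
force: [1.9, -0.4, -0.4]
grip_width: 0.001
gripper_force: 0.0
```

```bash
python3 -m inch '-1 -0.8 -0.95 0 0; -1 -0.8 -0.95 0 0; -1 -0.8 -0.95 0 0; -1 -0.8 -0.95 0 0; -1 -0.8 -0.95 0 0; -1 -0.8 -0.95 0 0; -1 -0.8 -0.95 0 0; -1 -0.8 -0.95 0 0'
```

```text
t: 2.98
eef_pos: [414.7, -197.3, 516.0]
eef_rot: [3.139, 0.0, 2.584]
force: [1.9, -0.4, -0.5]
grip_width: -0.001
gripper_force: 0.0
```

```bash
python3 -m inch '-1 -0.7 -0.86 0 0; -1 -0.7 -0.86 0 0; -1 -0.7 -0.86 0 0; -1 -0.7 -0.86 0 0; -1 -0.7 -0.86 0 0; -1 0 0 1 0; -1 0 0 1 0; -1 0 0 1 0'; python3 -m inch '-1 0 0 1 0; -1 0 0 1 0; -1 0 0 1 0; -1 0 0 1 0; -1 0 0 1 0; -1 0 0 0 0'; python3 - <<'E'
from h import *
s=arm.get_state();save('wrist','w1.png')
print(s['eef_pos'],s['eef_rot']);np.savez('w1.npz',p=s['eef_pos'],r=s['eef_rot'])
print(arm.camera_model('wrist'))
E
```

```text
t: 3.65
eef_pos: [435.2, -358.7, 424.6]
eef_rot: [-3.141, -0.001, 2.581]
force: [0.6, -0.4, 0.0]
grip_width: 0.002
gripper_force: 0.0
t: 4.15
eef_pos: [433.3, -353.3, 270.5]
eef_rot: [3.14, -0.012, 2.584]
force: [-0.1, 1.1, 0.2]
grip_width: 0.0
gripper_force: 0.0
[ 433.33975475 -353.30446579  270.53498001] [ 3.13999695 -0.01235799  2.58374653]
{'camera_matrix': array([[340.52395437,   0.        , 318.41541256],
       [  0.        , 340.52395437, 204.5533898 ],
       [  0.        ,   0.        ,   1.        ]]), 'tool_from_camera': array([[-1.09381270e-03, -9.45797209e-01, -3.24755974e-01,
         8.30637763e+01],
       [ 9.99999397e-01, -1.00234717e-03, -4.48936727e-04,
         1.10896582e+00],
       [ 9.90848715e-05, -3.24756270e-01,  9.45797735e-01,
        -1.43385298e+02],
       [ 0.00000000e+00,  0.00000000e+00,  0.00000000e+00,
         1.00000000e+00]])}
```

View pics/w1.png

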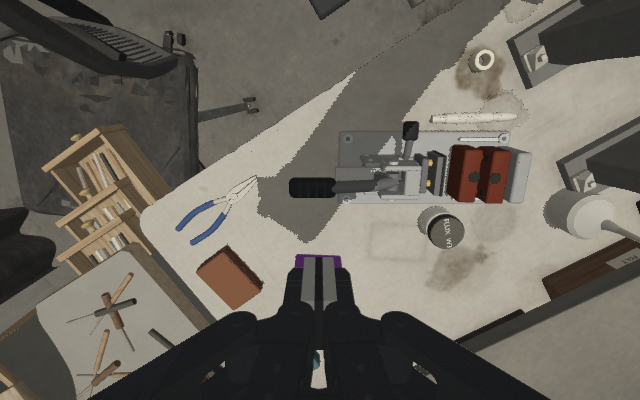

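The wrist view shows the clamp at (430,170) with its grip centred at (313,187) and the paddle top at (411,130). The brown halves at (465,173) and (495,173) still stand apart; the shut fingertips are at (318,258).

```bash
cat >> h.py <<'E'
from scipy.spatial.transform import Rotation as Ro
def wpix(f,u,v,z):
    d0=np.load(f);m=arm.camera_model('wrist');R=Ro.from_euler('xyz',d0['r']).as_matrix();t=m['tool_from_camera']
    d=R@t[:3,:3]@np.linalg.inv(m['camera_matrix'])@[u,v,1];c=R@t[:3,3]+d0['p']
    return c+d*(z-c[2])/d[2]
def units(p,target):
    R=Ro.from_euler('xyz',[np.pi,0,2.584]).as_matrix();return (R.T@(np.array(target)-p)/30).round(2)
E
python3 - <<'E'
from h import *
f='w1.npz'
W={n:wpix(f,*q) for n,q in dict(grip=(313,187,99),paddle=(411,130,57),far=(497,178,40),near=(471,178,40),b0=(347,138,11),b1=(504,138,11)).items()}
for n in W: print(n,W[n].round(1))
b=W['b1']-W['b0'];print('yaw',np.arctan2(b[1],b[0]))
p=arm.get_state()['eef_pos'];print(units(p,W['grip']))
E
```

```text
grip [ 435.6 -359.3   99. ]
paddle [ 447.2 -247.6   57. ]
far [ 550.3 -186.6   40. ]
near [ 534.7 -211.6   40. ]
b0 [ 426.1 -307.6   11. ]
b1 [ 523.9 -151.3   11. ]
yaw 1.0116510519280046
[-0.11 -0.1   5.82]
```

```bash
python3 -m inch '-1 -0.1 -0.15 0.9 0; -1 0 0 1 0; -1 0 0 1 0; -1 0 0 1 0; -1 0 0 0.8 0; -1 0 0 0.5 0; -1 0 0 0 0; -1 0 0 0 0'; python3 -m inch '-1 0 0 0.4 0; -1 0 0 0.4 0; -1 0 0 0.4 0; -1 0 0 0.4 0; -1 0 0 0.3 0; -1 0 0 0 0'
```

```text
t: 4.87
eef_pos: [437.1, -363.6, 121.5]
eef_rot: [-3.141, 0.001, 2.584]
force: [0.5, -0.2, 0.8]
grip_width: 0.0
gripper_force: 0.0
t: 5.37
eef_pos: [435.8, -366.2, 62.9]
eef_rot: [-3.137, 0.003, 2.582]
force: [-1.8, -5.0, 3.9]
grip_width: 0.005
gripper_force: 3.3
```

```bash
python3 -m inch '-1 0 0.1 0.4 0; -1 0 0 0.2 0; -1 0 0 0 0; -1 0 0 0 0'; python3 -m inch '-1 0 0 -0.8 0; -1 0 0.05 -0.8 0; -1 0 0 -0.6 0; -1 0 0 0 0; -1 0 0 0 0'
```

```text
t: 5.7
eef_pos: [437.0, -365.0, 50.0]
eef_rot: [-3.139, 0.006, 2.58]
force: [-6.5, 0.2, 35.7]
grip_width: -0.003
gripper_force: 15.1
t: 6.12
eef_pos: [439.1, -358.1, 111.5]
eef_rot: [3.14, 0.0, 2.585]
force: [0.5, 0.6, -0.5]
grip_width: -0.003
gripper_force: 0.0
```

```bash
python3 -m inch '-1 0.05 0 0.5 0; -1 0 0 0.5 0; -1 0 0 0.5 0; -1 0 0 0.3 0; -1 0 0 0.15 0; -1 0 0 0 0; -1 0 0 0 0'; python3 -m inch '-1 0 0 -0.8 0; -1 0 0 -0.8 0; -1 0 0 -0.35 0; -1 0 0 0 0; -1 0 0 0 0'
```

```text
t: 6.7
eef_pos: [436.8, -360.2, 54.1]
eef_rot: [-3.141, 0.002, 2.582]
force: [-2.6, -0.7, 19.7]
grip_width: -0.003
gripper_force: 8.6
t: 7.12
eef_pos: [437.2, -357.0, 110.3]
eef_rot: [3.141, -0.002, 2.585]
force: [0.3, -0.6, 0.1]
grip_width: -0.001
gripper_force: 0.0
```

```bash
python3 -m inch '-1 0 0 0.5 0; -1 0 0 0.5 0; -1 0 0 0.5 0; -1 0 0 0.3 0; -1 0 0 0.15 0; -1 0 0 0 0; -1 0 0 0 0'
```

```text
t: 7.7
eef_pos: [436.5, -360.4, 53.9]
eef_rot: [-3.141, 0.001, 2.581]
force: [-3.2, -0.1, 21.6]
grip_width: -0.002
gripper_force: 9.1
```

```bash
python3 -m inch '-1 0 0 -0.8 0; -1 0 0 -0.8 0; -1 0 0 -0.35 0; -1 0 0 0 0; -1 0 0 0 0';python3 - <<'E'
from h import *
save('top','t3.png',(220,170,350,270),6)
E
```

```text
t: 8.12
eef_pos: [437.1, -357.0, 110.1]
eef_rot: [3.141, -0.002, 2.585]
force: [0.9, -0.2, -0.6]
grip_width: 0.0
gripper_force: 0.0
```

View pics/t3.png

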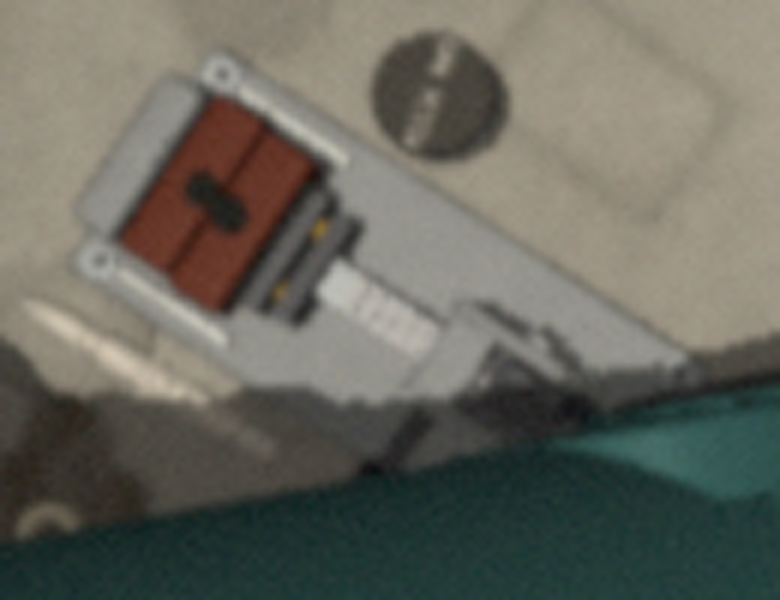

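The top view shows the halves shut, with the joint line at (215,200) closed and the jaw plate against them. I'll press again to see whether the trigger has gone stiff.

```bash
python3 -m inch '-1 0 0 0.5 0; -1 0 0 0.5 0; -1 0 0 0.3 0; -1 0 0 0 0; -1 0 0 0 0'; python3 -m inch '-1 0 0 0.3 0; -1 0 0 0.2 0; -1 0 0 0 0; -1 0 0 0 0'
```

```text
t: 8.58
eef_pos: [435.7, -361.4, 71.5]
eef_rot: [-3.136, 0.001, 2.581]
force: [-2.3, -4.5, 7.5]
grip_width: -0.003
gripper_force: 4.0
t: 8.92
eef_pos: [436.0, -361.0, 57.0]
eef_rot: [-3.137, 0.001, 2.582]
force: [-1.1, -3.0, 6.4]
grip_width: 0.004
gripper_force: 3.9
```

```bash
python3 -m inch '-1 0 0 0.15 0; -1 0 0 0 0; -1 0 0 0 0'; python3 -m inch '-1 0 0 -0.8 0; -1 0 0 -0.8 0; -1 0 0 -0.4 0; -1 0 0 0 0; -1 0 0 0 0'; python3 -m inch '-1 0 0 0.5 0; -1 0 0 0.5 0; -1 0 0 0.3 0; -1 0 0 0 0; -1 0 0 0 0'
```

```text
t: 9.17
eef_pos: [436.3, -360.7, 53.8]
eef_rot: [-3.139, 0.002, 2.581]
force: [-3.9, -1.7, 18.5]
grip_width: 0.002
gripper_force: 8.2
t: 9.58
eef_pos: [437.2, -357.2, 111.8]
eef_rot: [3.141, -0.002, 2.585]
force: [0.3, 0.4, -0.5]
grip_width: 0.003
gripper_force: 0.0
t: 10.0
eef_pos: [435.9, -361.1, 72.8]
eef_rot: [-3.136, 0.001, 2.582]
force: [-1.5, -4.1, 6.6]
grip_width: -0.002
gripper_force: 3.8
```

```bash
python3 -m inch '-1 0 0 0.2 0; -1 0 0 0 0; -1 0 0 0 0'; python3 -m inch '-1 0 0 0.2 0; -1 0 0 0 0; -1 0 0 0 0';  python3 -m inch '-1 0 0 0.15 0; -1 0 0 0 0; -1 0 0 0 0'
```

```text
t: 10.25
eef_pos: [435.8, -361.3, 67.3]
eef_rot: [-3.136, 0.001, 2.582]
force: [-1.7, -5.2, 7.2]
grip_width: 0.003
gripper_force: 4.3
t: 10.5
eef_pos: [435.9, -361.3, 62.2]
eef_rot: [-3.137, 0.002, 2.581]
force: [-4.1, -2.6, 15.7]
grip_width: 0.005
gripper_force: 7.7
t: 10.75
eef_pos: [436.1, -361.2, 58.8]
eef_rot: [-3.139, 0.002, 2.581]
force: [-3.9, -1.1, 23.8]
grip_width: -0.001
gripper_force: 10.8
```

```bash
python3 -m inch '-1 0 0 -0.8 0; -1 0 0 -0.8 0; -1 0 0 -0.3 0; -1 0 0 0 0; -1 0 0 0 0'; python3 - <<'E'
from h import *
save('top','t4.png',(220,170,350,270),6)
E
python3 -m inch '-1 0 0 0.5 0; -1 0 0 0.5 0; -1 0 0 0.3 0; -1 0 0 0 0; -1 0 0 0 0'; python3 -m inch '-1 0 0 0.2 0; -1 0 0 0 0; -1 0 0 0 0'; python3 -m inch '-1 0 0 0.2 0; -1 0 0 0 0; -1 0 0 0 0'
```

```text
t: 11.17
eef_pos: [437.0, -356.9, 112.9]
eef_rot: [3.141, -0.002, 2.585]
force: [-0.3, -0.1, -0.6]
grip_width: 0.001
gripper_force: 0.0
t: 11.63
eef_pos: [435.8, -361.0, 74.3]
eef_rot: [-3.136, 0.0, 2.582]
force: [-2.6, -4.1, 4.7]
grip_width: -0.001
gripper_force: 2.9
t: 11.88
eef_pos: [435.6, -361.2, 68.9]
eef_rot: [-3.136, 0.001, 2.582]
force: [-3.0, -3.6, 7.8]
grip_width: -0.001
gripper_force: 4.2
t: 12.13
eef_pos: [435.7, -361.3, 63.5]
eef_rot: [-3.137, 0.001, 2.581]
force: [-3.4, -2.8, 13.3]
grip_width: -0.001
gripper_force: 6.4
```

View pics/t4.png

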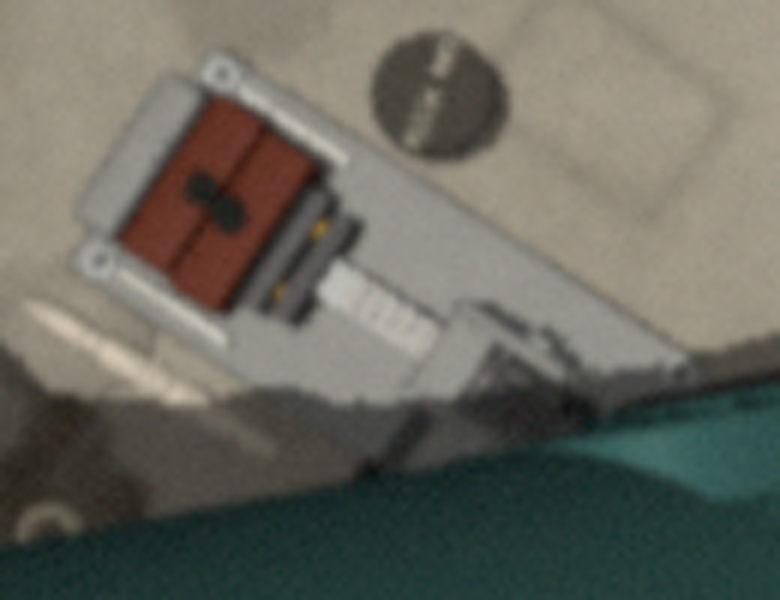

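```bash
python3 -m inch '-1 0 0 0.2 0; -1 0 0 0 0; -1 0 0 0 0'; python3 -m inch '-1 0 0 0.15 0; -1 0 0 0 0; -1 0 0 0 0'; python3 - <<'E'
from h import *
a=cv2.imread('pics/t3.png',0);b=cv2.imread('pics/t4.png',0)
for n,(x0,y0,x1,y1) in dict(jaw=(270,190,370,330),bar=(320,255,450,350),mould=(110,90,330,320),housing=(430,290,600,370)).items():
    print(n,cv2.phaseCorrelate(np.float32(a[y0:y1,x0:x1]),np.float32(b[y0:y1,x0:x1])),np.abs(a[y0:y1,x0:x1].astype(int)-b[y0:y1,x0:x1]).mean())
E
```

```text
t: 12.38
eef_pos: [435.9, -361.2, 58.8]
eef_rot: [-3.139, 0.002, 2.581]
force: [-4.6, -0.2, 23.5]
grip_width: 0.004
gripper_force: 10.7
t: 12.63
eef_pos: [436.0, -361.0, 55.3]
eef_rot: [-3.141, 0.002, 2.581]
force: [-5.1, 1.2, 31.9]
grip_width: -0.002
gripper_force: 13.7
jaw ((-0.009712449213886032, 0.10858090209021043), 0.8358278343412611) 1.8011428571428572
bar ((0.46372632817666215, 0.10944703650336862), 0.8688471542832292) 1.7242105263157894
mould ((0.508081684638654, -0.00048284464317305265), 0.899910966096101) 1.6043478260869566
housing ((0.09923268433458077, 0.06953265316273871), 0.6935446653101179) 1.3407352941176471
```

```bash
python3 - <<'E'
from h import *
save('top','t5.png',(220,170,350,270),6)
a=cv2.imread('pics/t4.png',0);b=cv2.imread('pics/t5.png',0)
for n,(x0,y0,x1,y1) in dict(jaw=(270,190,370,330),bar=(320,255,450,350),mould=(110,90,330,320)).items():
    print(n,cv2.phaseCorrelate(np.float32(a[y0:y1,x0:x1]),np.float32(b[y0:y1,x0:x1])),np.abs(a[y0:y1,x0:x1].astype(int)-b[y0:y1,x0:x1]).mean())
# carrier (rear plate) template vs initial picture t2 (scale 5)
c=cv2.resize(cv2.imread('pics/t2.png'),None,fx=1.2,fy=1.2)
M=cv2.imread('pics/t4.png')
cv2.imwrite('pics/cmp.png',cv2.resize(np.hstack([M[150:370,220:480],cv2.imread('pics/t5.png')[150:370,220:480],c[270:490,290:550]]),None,fx=1,fy=1))
E
python3 -m inch '-1 0 0 -0.8 0; -1 0 0 -0.8 0; -1 0 0 -0.35 0; -1 0 0 0 0; -1 0 0 0 0'
```

```text
jaw ((-0.036024247293781286, -0.08645197219014733), 0.5809660377767351) 15.740142857142857
bar ((0.388610145207835, -0.6429084236507663), 0.46523368814845145) 8.39740890688259
mould ((0.4886141175815908, -0.026072142280270327), 0.7049418724907769) 5.415909090909091
t: 13.1
eef_pos: [437.1, -356.9, 110.1]
eef_rot: [3.141, -0.002, 2.585]
force: [0.1, 0.8, -0.4]
grip_width: 0.005
gripper_force: 0.0
```

View pics/cmp.png

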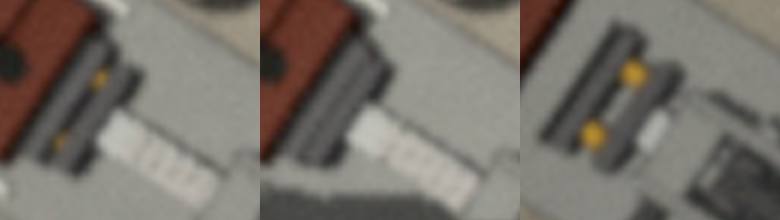

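```bash
python3 - <<'E'
from h import *
save('top','t6.png',(220,170,350,270),6)
a=cv2.imread('pics/t4.png');b=cv2.imread('pics/t6.png');print('diff t4-t6',np.abs(a[190:350,270:450].astype(int)-b[190:350,270:450]).mean())
c=cv2.resize(cv2.imread('pics/t2.png'),None,fx=1.2,fy=1.2,interpolation=cv2.INTER_CUBIC)
# rectify to clamp frame at z=34, 4 px/mm
ax=np.array([np.cos(1.0135),np.sin(1.0135)]);ay=np.array([-ax[1],ax[0]]);O=np.array([489.7,-272.8])
def rect(img,off):
    q=[(0,-45),(0,45),(130,45),(130,-45)]
    src=np.float32([(w2pix('top',[*(O+x*ax+y*ay),48])-off)*6 for x,y in q]);dst=np.float32([(x*6,(45-y)*3) for x,y in q])
    return cv2.warpPerspective(img,cv2.getPerspectiveTransform(src,dst),(780,270))
o=np.vstack([rect(c,np.array([220,160])),rect(b,np.array([220,170]))])
for x in range(0,130,10): cv2.line(o,(x*6,262),(x*6,278),(0,255,0) if x%50 else (0,0,255),1)
cv2.imwrite('pics/rect.png',o)
E
```

```text
diff t4-t6 1.486736111111111
```

View pics/rect.png

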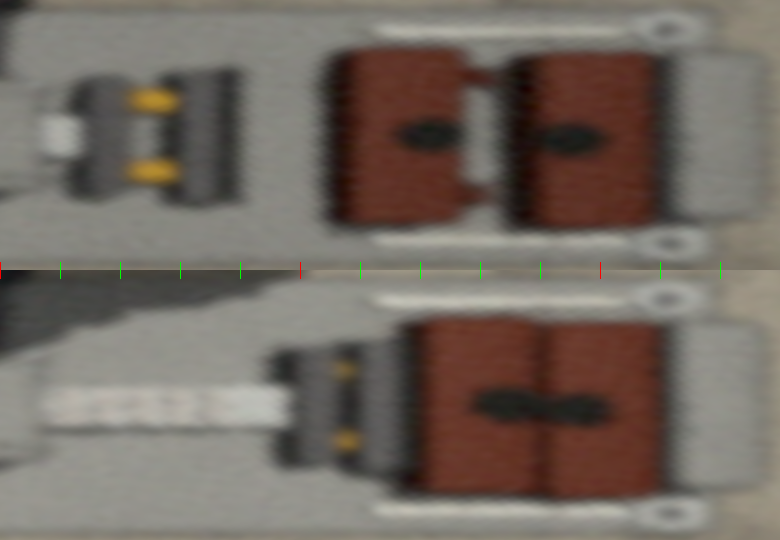

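The rectified view puts the sliding jaw's back edge 34 mm further forward than at the start and its sprung face about 5.5 mm compressed. That fits a travel of about 0.036 with the mould shut. Two presses in a row ended stiff (24–32 N) with no new notch, so it's time for the release lever.

```bash
python3 -m inch '-1 0 0 -1 0; -1 0 0 -0.5 0; -1 0.4 0.8 0 0; -1 0.4 0.8 0 0; -1 0.4 0.8 0 0; -1 0.4 0.8 0 0; -1 0 0 0 0; -1 0 0 0 0'; python3 - <<'E'
from h import *
p=arm.get_state()['eef_pos'];print(p,units(p,[447.3,-246.8,70]))
E
```

```text
t: 13.82
eef_pos: [446.9, -248.3, 154.5]
eef_rot: [3.141, -0.005, 2.588]
force: [0.6, -0.8, -0.5]
grip_width: -0.004
gripper_force: 0.0
[ 446.87261445 -248.34708277  154.45438653] [0.02 0.05 2.82]
```

```bash
python3 -m inch '-1 0.02 0.05 0.9 0; -1 0 0 0.9 0; -1 0 0 0.7 0; -1 0 0 0.3 0; -1 0 0 0 0; -1 0 0 0 0'; python3 - <<'E'
from h import *
s=arm.get_state();print(s['eef_pos'])
E
```

```text
t: 14.32
eef_pos: [447.1, -250.5, 72.1]
eef_rot: [-3.141, -0.001, 2.582]
force: [-0.2, -0.1, -0.1]
grip_width: -0.001
gripper_force: 0.0
[ 447.11046355 -250.52792936   72.08073189]
```

```bash
python3 -m inch '-1 0.06 0.1 0.3 0; -1 0 0 0.3 0; -1 0 0 0.25 0; -1 0 0 0.15 0; -1 0 0 0 0; -1 0 0 0 0'
```

```text
t: 14.82
eef_pos: [445.7, -244.4, 44.3]
eef_rot: [3.136, -0.004, 2.583]
force: [-6.7, 7.2, 30.7]
grip_width: -0.002
gripper_force: 15.8
```

```bash
python3 -m inch '-1 0 0 -0.08 0; -1 0 0 0 0; -1 0 0 0 0; -1 0 0 0 0; -1 0 0 0 0; -1 0 0 0 0; -1 0 0 0 0; -1 0 0 0 0'; python3 -m inch '-1 0 0 0 0; -1 0 0 0 0; -1 0 0 0 0; -1 0 0 0 0; -1 0 0 0 0; -1 0 0 0 0; -1 0 0 0 0; -1 0 0 0 0'; python3 - <<'E'
from h import *
a=arm.get_image('scene')[200:300,220:390];b=arm.get_image('top')[170:270,220:350]
cv2.imwrite('pics/rel.png',np.hstack([cv2.resize(a[:,:,::-1],(400,236)),cv2.resize(b[:,:,::-1],(307,236))]))
E
```

```text
t: 15.48
eef_pos: [445.8, -244.4, 45.3]
eef_rot: [3.139, -0.004, 2.584]
force: [-4.4, 4.8, 14.9]
grip_width: 0.002
gripper_force: 7.7
t: 16.15
eef_pos: [445.8, -244.4, 45.3]
eef_rot: [3.139, -0.004, 2.584]
force: [-5.3, 3.4, 14.7]
grip_width: 0.003
gripper_force: 7.7
```

View pics/rel.png

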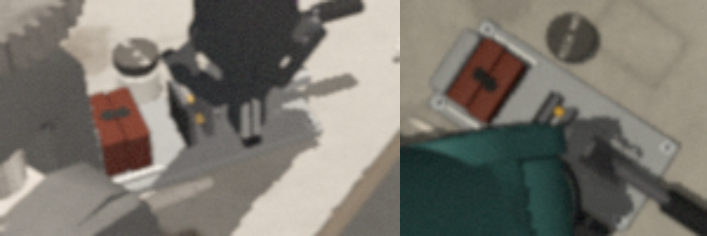

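With the lever still down, both views show the mould shut and the jaw back by the housing, at (190,110) in the left view and (555,108) in the right. I'll lift off straight up and check.

```bash
python3 -m inch '-1 0 0 -0.5 0; -1 0 0 -1 0; -1 0 0 -1 0; -1 0 0 -1 0; -1 0 0 -1 0; -1 0 0 -1 0; -1 0 0 -1 0; -1 0 0 -1 0'; python3 -m inch '-1 -1 -0.5 -0.5 0; -1 -1 -0.5 -0.5 0; -1 -1 -0.5 0 0; -1 -1 -0.5 0 0; -1 0 0 0 0; -1 0 0 0 0; -1 0 0 0 0; -1 0 0 0 0'; python3 - <<'E'
from h import *
b=arm.get_image('top')[150:290,215:455];cv2.imwrite('pics/end.png',cv2.resize(b[:,:,::-1],None,fx=3.3,fy=3.3,interpolation=cv2.INTER_CUBIC))
E
```

```text
t: 16.92
eef_pos: [447.8, -245.9, 270.9]
eef_rot: [3.141, 0.0, 2.584]
force: [1.1, -0.2, 0.2]
grip_width: -0.0
gripper_force: 0.0
t: 17.58
eef_pos: [517.2, -359.2, 299.0]
eef_rot: [3.14, -0.002, 2.584]
force: [0.1, 0.1, 0.3]
grip_width: -0.001
gripper_force: 0.0
```

View pics/end.png

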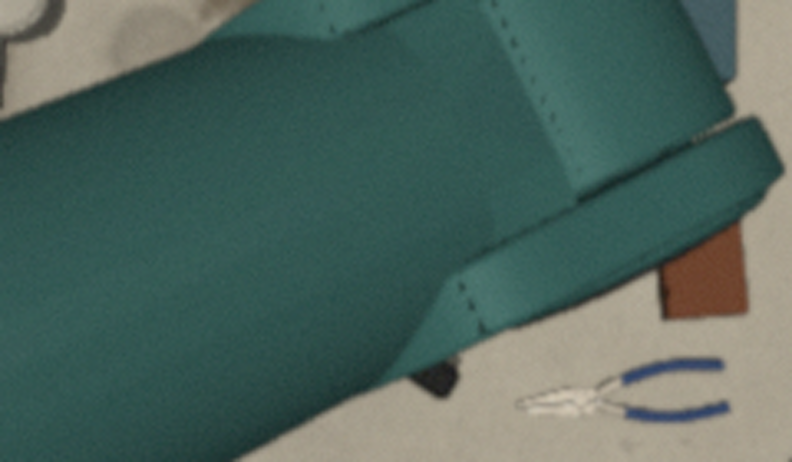

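That picture shows only the arm covering the clamp. I'll move aside and check the jaw numerically against the first picture.

```bash
python3 -m inch '-1 0.8 -0.6 0 0; -1 0.8 -0.6 0 0; -1 0.8 -0.6 0 0; -1 0 0 0 0; -1 0 0 0 0'; python3 - <<'E'
from h import *
save('top','t7.png',(220,160,380,280),5)
a=cv2.imread('pics/t2.png');b=cv2.imread('pics/t7.png')
t=a[240:370,258:372]   # jaw plates as at start
r=cv2.matchTemplate(b[200:420,200:420],t,cv2.TM_CCOEFF_NORMED);_,s,_,l=cv2.minMaxLoc(r);print('jaw shift vs start, px/5',np.array(l)-(58,40),s)
m=cv2.imread('pics/t6.png');m=cv2.resize(m,None,fx=5/6,fy=5/6)[50:270,70:280]
r=cv2.matchTemplate(b,m,cv2.TM_CCOEFF_NORMED);_,s,_,l=cv2.minMaxLoc(r);print('mould vs squeezed',np.array(l)-(70,100),s)
E
```

```text
t: 18.05
eef_pos: [426.0, -367.6, 300.0]
eef_rot: [3.139, -0.001, 2.581]
force: [0.2, 0.1, -0.2]
grip_width: -0.003
gripper_force: 0.0
jaw shift vs start, px/5 [0 0] 0.8819323778152466
mould vs squeezed [-1 -1] 0.8849744200706482
```

```bash
python3 -c "
from station import arm
print(arm.job_done())"
```

```text
the job is handed in; nothing more can be done
None
```

I pumped the clamp until the mould was squeezed shut and the trigger was stiff, then held the release lever down until the jaw was fully home, and handed the job in at about 18 s; the last camera check found the mould still shut and the jaw home.

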